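# Uncover the battery compartment of a bench power pack

### The job

The battery cover of the blue power pack is locked by the snap tab just ahead of it. Press the tab fully in with the fingertips, then push the released cover along its guides, past the tab, until the battery compartment is completely uncovered, and leave the cover lying flat between the guides. Only press and push: do not lift the cover, and leave the beaker and the two spare cells beside the pack where they stand.

Things in the scene. Friction and masses are not known exactly. Their poses are not given: they have to be found in the camera images.
- pack: Blue battery power pack, fixed to the bench: 234 long (x) x 104 wide (y) x 64 mm high. Origin on the bench under its middle; +x = the way the cover slides off, z up. All x, y, z in these texts are in this frame, in mm. It spans x -118 to +116; its flat decks are at z = 50. Two black sockets stick 12 mm out of its +x end.
- well (a point): Centre of the battery compartment's mouth, z = 50: a well with two cells in it (tops at z = 47), x -71 to -1, 70 wide, hidden by the cover at first. Rails at y = +-39 (6 wide, tops z = 54) beside it carry the cover from x = -86 to the end stop; guides (tops z = 64, inner faces y = +-43.5) flank it from x = -86 to +116.
- rear_gap (a point): Point on the bare rear deck (x = -98, y = 0, z = 50), 20 mm behind the cover's rear face. No guides stand here (x -118 to -88). Two corner stops (x -87.5 to -79.5, tops z = 64) leave a gap |y| < 29 between them, through which shut fingertips reach the middle of the cover's rear face.
- end_stop (a point): Middle of the end stop's inner face, x = +108, at rail height z = 54. The stop's top is at z = 64. The cover can slide no farther than this.
- cover: Loose grey cover, flat block 88 (x) x 84 (y) x 14 mm thick, 60 to 130 g; origin at the centre of its underside, axes as the pack's. At first it lies on the rails at x = -34, z = 54 (front face x = +10, rear face x = -78, top z = 68). With the tab in it slides freely 98 mm in +x to the end stop (origin x = +64). The well is all uncovered once its origin passes x = +46.
- tab (a joint): Snap tab: metres pressed in, 0 = fully out, 0.011 = fully in; starts at 0 to 0.002. It moves straight down against about 5 N and stays where it is left. Out, it blocks the cover's front face; the cover passes over it when it is fully in (0.0095 or more).
- tab_top (a point): Centre of the tab's flat top (moves with it). The tab is a grey pad, 40 (x) x 36 mm (y), at x = +31.5, y = 0; its rear edge is 1.5 mm ahead of the cover's front face, which stands 6 mm higher, so press at its centre or a little ahead. Top at z = 62 when out, z = 51 when fully in: 1 mm above the deck, 3 mm below the cover's underside.
- cell_a: Bystander: spare cylindrical cell standing on the bench, 33 mm across, 61 mm high. Origin under its centre.
- cell_b: Bystander: a second such spare cell.
- beaker: Bystander: empty glass beaker standing on the bench, 70 mm across the rim, 90 mm high. Origin under its centre.

How it is judged:
By the outcome, as a careful person would: the job done as asked, in the order asked, and still so for the second after the job is handed in, with the robot touching nothing.
It also fails if it takes over 38 s, if anything falls off the work surface, if the arm or the gripper's body presses on something with over 40 N, if the wrist force passes 120 N, or if a joint passes its speed limit or range.

### The arm

A 6-joint arm with a two-finger parallel gripper is mounted at the origin on the work surface. World frame = base frame: x ahead of the robot, y to its left, z up, the work surface at z = 0. Lengths are in m, angles in rad, forces in N, time in s.
With the tool pointing down it reaches from about 0.375 to 0.9 m from the base axis. Payload 3.1 kg.
Tool frame: the origin (TCP) lies at the very end of the fingers, on their centre line; the grasp point (between the pads) lies 19 mm behind it; z points along the fingers, y is the direction in which the jaws open and shut (so a half turn about z gives the same grasp; the last joint's range is limited). The gripper opens to 87 mm and grips with 3 to 60 N. Pads are 19 mm wide; open, the fingers measure 117 mm over their backs; the gripper's body (75 mm by 190 mm) begins 51 mm behind the grasp point.
Start: joints at [-1.512, 0.527, 1.433, -0, 1.181, -0.178], TCP at [0.147, -0.607, 0.223] pointing down, gripper open.
Joint ranges: [-3.08, 3.08], [-0.75, 2.2], [0.22, 2.44], [-1.43, 4.57], [0, 2.65], [-2.85, 2.85]. Speed limits (rad/s): [2.79, 2.79, 3.14, 3.14, 3.14, 3.14].

### API

Orientations are given as a unit quaternion [x, y, z, w].
In Python, from rig import robot gives the robot as it stands. The module is installed in compiled form; this text tells all that it offers.
- The arm moves only by the tool send_rows, never from a script. Its argument "deltas" is a list of rows, each an object of numbers: "tx", "ty", "tz": the shift along the tool's x, y, z in cm; "rx", "ry", "rz": the turn, a rotation vector about the tool's x, y, z in rad. A call has 1 to 5 rows; each row is the pose to reach, as a shift and turn from the pose commanded when the call began, along the tool's axes at that moment; what a row does not reach only later rows make up. A row lasts 1/12 s, in which the tool goes at most 41.7 mm and 7.16 degrees, less where a joint would pass 70% of its speed; a pose out of reach is approached as far as the arm can. A call with a gripper value outside its range is refused whole. "claw" is the finger opening in cm, from 0 to 8.7, set as the call begins (left out, the last holds). The fingers move at their own pace and stop on an object; "squeeze" is the grip in N (left out, the last holds). Time passes only in rows, so rows that repeat a pose let the fingers close. It gives the time, the measured TCP pose, the force and the opening at its end, in the units of the state.
- robot.get_obs(): the state, without advancing time (a new reading comes with each control period).
- robot.camera(name): name is "scene" or "top" or "wrist"; returns a dict with "color" (400x640x3 uint8, red, green, blue), "z_map" (400x640 float32, m along the optical axis (not along the pixel's ray), 0 where there is no reading), "intrinsics" (3x3 intrinsics, pixels), "R" (3x3) and "t" (3): a world point X has camera coordinates R X + t; the wrist camera has in their place "tool_from_camera" (4x4, takes a point from camera to tool coordinates, whose origin is the TCP and whose axes are the flange's). Camera axes: x right, y down, z forward; pixel columns grow to the right and rows downward; lengths in m; the calibration is good to about 2 mm. A picture is of the moment at which its call begins: read the wrist's pose just before it.
- robot.hand_in(): hands the job in, once; it reports no verdict.
Trained networks look in the newest picture that a camera, given by its name, has taken for a name from the list of things; names that differ only in an ending like _2 or _b are one class to them, and where a whole thing is asked for, a point or a joint stands for the part that bears it (a point fixed in the world has none). Each returns a list of dicts, best first, with "p" (0 to 1); they miss things now and then, are a little off and sometimes report something else, mostly with a low value. They report only what shows in the picture. A call takes as long as a camera call.
- robot.outline_of(label, camera): "pixels" (400x640 bool, what is visible of it) and "xy" ([column, row] in pixels, amid what is visible of it).
- robot.tip_of(label, camera): "xy" ([column, row] in pixels: a listed point, or the origin of a listed thing).
The state is a dict: "time": time; "q": joint angles; "joint_velocities": joint speeds; "joint_torque": joint torques, N m; "position": TCP position; "tool_rot": TCP orientation; "ft_force": force on the tool from outside, world axes, zero at the start; "moment": the same for the moment, N m; "grip_width": finger opening in m.
Only numpy, scipy, OpenCV 4.12 (cv2) and the standard library are available. Lean on these libraries where they do the work, as an engineer would, in place of code of your own. Each camera call takes 0.05 s, during which the arm holds its last target.

## Working session

There is one attempt and no reset: what is moved stays moved. The work goes in short steps, Python scripts to look and compute and a tool call to move; the robot and the scene stay as the last step left them, time stands still between calls to the robot, and variables do not carry over. Pictures are saved under pics/ and viewed, and the job is handed in when it is done.

Besides the shell and the picture viewer there is one more tool, called after ">>>" as name(argument=value, ...), one argument or row to a line, values as JSON. send_rows: Moves the arm, as the interface text tells. Its arguments: {"type":"object","properties":{"deltas":{"type":"array","items":{"type":"object","properties":{"tx":{"type":"number"},"ty":{"type":"number"},"tz":{"type":"number"},"rx":{"type":"number"},"ry":{"type":"number"},"rz":{"type":"number"}}}},"claw":{"type":"number"},"squeeze":{"type":"number"}},"required":["deltas"]}

```bash
mkdir -p pics; cat > h.py <<'E'
import numpy as np, cv2
from rig import robot
def unproj(c,uv,z):
    K=c["intrinsics"];p=np.array([(uv[0]-K[0,2])/K[0,0]*z,(uv[1]-K[1,2])/K[1,1]*z,z])
    return c["R"].T@(p-c["t"])
def proj(c,X):
    p=c["K"] if 0 else c["intrinsics"]@(c["R"]@np.asarray(X)+c["t"]); return p[:2]/p[2]
def ray_z(c,uv,h):
    K=c["intrinsics"];d=c["R"].T@np.array([(uv[0]-K[0,2])/K[0,0],(uv[1]-K[1,2])/K[1,1],1]);o=-c["R"].T@c["t"]
    return o+d*(h-o[2])/d[2]
def save(c,n): cv2.imwrite("pics/"+n,cv2.cvtColor(c["color"],cv2.COLOR_RGB2BGR))
E
python3 - <<'E'
from h import *
o=robot.get_obs();print(o)
for n in("scene","top"):
    c=robot.camera(n);save(c,n+"1.png")
    print(n,-c["R"].T@c["t"])
    for l,h in(("pack",0),("well",.05),("rear_gap",.05),("end_stop",.054),("cover",.054),("tab_top",.062),("cell_a",0),("beaker",0)):
        for r in robot.tip_of(l,n)[:3]: print(l,round(r["p"],2),np.round(r["xy"],1),np.round(ray_z(c,r["xy"],h),4))
E
```

```text
{'time': 0.0, 'q': array([-1.51151318e+00,  5.28464715e-01,  1.43391707e+00,  2.51047051e-05,
        1.18140284e+00, -1.78527231e-01]), 'joint_velocities': array([-0.00020671, -0.00088573,  0.0003968 ,  0.00032972,  0.00089035,
        0.00010876]), 'joint_torque': array([-5.44653776e-04, -4.40040064e+01, -1.76591760e+01,  6.31680270e-02,
        5.83060272e-02, -1.58285475e-04]), 'position': array([ 0.14720889, -0.60665218,  0.22156784]), 'tool_rot': array([ 9.92939074e-01,  1.18620381e-01,  7.68929360e-05, -1.09334519e-03]), 'ft_force': array([-0.26082508, -0.57670995,  0.38429004]), 'moment': array([-0.01873407, -0.0104059 ,  0.01516136]), 'grip_width': 0.08714945565565035}
scene [0.96780297 0.16420571 0.70470718]
pack 0.85 [322.4 199. ] [ 0.5497  0.0692 -0.    ]
pack 0.67 [297.5 154.7] [ 0.4571 -0.0093  0.    ]
well 0.21 [296.2 155.4] [0.4956 0.001  0.05  ]
rear_gap 0.82 [297.2 157.9] [0.501  0.0047 0.05  ]
end_stop 0.56 [362.3 230.7] [0.6264 0.1602 0.054 ]
end_stop 0.5 [336.7 197.7] [0.5722 0.1011 0.054 ]
cover 0.59 [314.5 173. ] [0.5296 0.0474 0.054 ]
tab_top 0.68 [334.7 198. ] [0.5786 0.0985 0.062 ]
tab_top 0.57 [314.1 176.6] [0.5431 0.0503 0.062 ]
cell_a 0.96 [277.8 261.8] [0.6998 0.0245 0.    ]
cell_a 0.65 [402.  197.6] [0.5051 0.2215 0.    ]
beaker 0.91 [357.  157.5] [0.4311 0.1141 0.    ]
top [0.46166044 0.06794947 0.79465166]
pack 0.74 [308.6 230.1] [0.5599 0.0754 0.    ]
rear_gap 0.78 [347.3 259.3] [ 0.4948 -0.0017  0.05  ]
end_stop 0.6 [268.3 193.7] [0.6286 0.1568 0.054 ]
cover 0.63 [322.4 240.6] [0.532  0.0474 0.054 ]
tab_top 0.64 [297.1 216.2] [0.5803 0.0976 0.062 ]
cell_a 0.67 [242.2 256.5] [0.5048 0.2162 0.    ]
cell_a 0.67 [330.2 168.4] [0.6975 0.0266 0.    ]
beaker 0.83 [287.2 287.6] [0.4397 0.1206 0.    ]
```

View pics/top1.png

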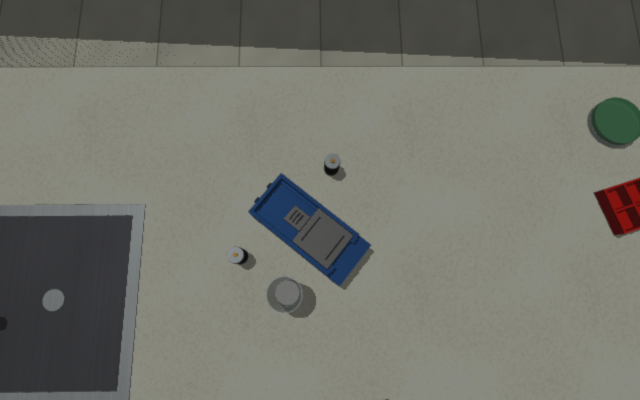

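View pics/scene1.png

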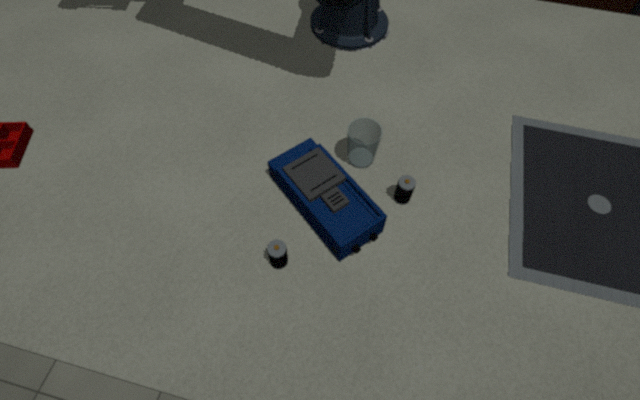

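The top view shows the pack running from about (350,265) at the rear to (275,190) at the front. The tab is at (297,216), the cover at (322,240), the cells at (332,165) and (238,256), and the beaker at (287,290). The pack's yaw is about 50°. Next I'll move above the pack for a close wrist look.

```bash
cat >> h.py <<'E'
from scipy.spatial.transform import Rotation as Ro
def delta(pos,yaw):
    o=robot.get_obs();R=Ro.from_quat(o["tool_rot"])
    T=Ro.from_euler("z",yaw)*Ro.from_euler("x",np.pi)
    d=R.inv().apply(np.array(pos)-o["position"])*100
    print("t",o["time"],"tcm",np.round(d,2),"r",np.round((R.inv()*T).as_rotvec(),4),"pos",np.round(o["position"],4),"F",np.round(o["ft_force"],1),"w",round(o["grip_width"],4))
E
python3 - <<'E'
from h import *
delta([.52,.03,.26],np.radians(50))
c=robot.camera("wrist");print(np.round(c["tool_from_camera"],3))
E
```

```text
t 0.9 tcm [ 51.24 -53.17  -3.74] r [ 0.     -0.     -0.6349] pos [ 0.1472 -0.6074  0.2225] F [-0.2  0.7 -0.4] w 0.0872
[[ 0.    -0.964 -0.266  0.073]
 [ 1.     0.    -0.    -0.001]
 [ 0.    -0.266  0.964 -0.162]
 [ 0.     0.     0.     1.   ]]
```

>>> send_rows(
  deltas=[
    {"tx": 51.2, "ty": -53.2, "tz": -3.7},
    {"tx": 51.2, "ty": -53.2, "tz": -3.7},
    {"tx": 51.2, "ty": -53.2, "tz": -3.7},
    {"tx": 51.2, "ty": -53.2, "tz": -3.7},
    {"tx": 51.2, "ty": -53.2, "tz": -3.7},
  ],
  claw=0,
)

```text
schema error: expected keys tx, ty, tz, rx, ry, rz
```

```bash
python3 -c "
from h import *
delta([.52,.03,.26],np.radians(50))"
```

```text
t 0.95 tcm [ 51.24 -53.16  -3.74] r [-0.     -0.     -0.6348] pos [ 0.1473 -0.6074  0.2225] F [-0.1  0.6 -0.4] w 0.0871
```

>>> send_rows(
  deltas=[
    {"tx": 51.2, "ty": -53.2, "tz": -3.7, "rx": 0, "ry": 0, "rz": -0.635},
    {"tx": 51.2, "ty": -53.2, "tz": -3.7, "rx": 0, "ry": 0, "rz": -0.635},
    {"tx": 51.2, "ty": -53.2, "tz": -3.7, "rx": 0, "ry": 0, "rz": -0.635},
    {"tx": 51.2, "ty": -53.2, "tz": -3.7, "rx": 0, "ry": 0, "rz": -0.635},
    {"tx": 51.2, "ty": -53.2, "tz": -3.7, "rx": 0, "ry": 0, "rz": -0.635},
  ],
  claw=0,
)

```text
time: 1.37
position: [0.2527, -0.426, 0.2331]
tool_rot: [0.907, 0.421, 0.0, 0.0]
ft_force: [0.2, -0.2, -0.1]
grip_width: 0.0614
```

```bash
python3 -c "
from h import *
delta([.52,.03,.26],np.radians(50))"
```

```text
t 1.3667 tcm [52.07 -9.08 -2.69] r [ 0.0003 -0.0001 -0.0046] pos [ 0.2527 -0.426   0.2331] F [ 0.2 -0.2 -0.1] w 0.0614
```

>>> send_rows(
  deltas=[
    {"tx": 52.1, "ty": -9.1, "tz": -2.7, "rx": 0, "ry": 0, "rz": -0.005},
    {"tx": 52.1, "ty": -9.1, "tz": -2.7, "rx": 0, "ry": 0, "rz": -0.005},
    {"tx": 52.1, "ty": -9.1, "tz": -2.7, "rx": 0, "ry": 0, "rz": -0.005},
    {"tx": 52.1, "ty": -9.1, "tz": -2.7, "rx": 0, "ry": 0, "rz": -0.005},
    {"tx": 52.1, "ty": -9.1, "tz": -2.7, "rx": 0, "ry": 0, "rz": -0.005},
  ],
)

```text
time: 1.78
position: [0.3589, -0.247, 0.244]
tool_rot: [0.907, 0.42, 0.0, 0.0]
ft_force: [0.7, -1.0, -0.5]
grip_width: 0.0279
```

```bash
python3 -c "
from h import *
delta([.52,.03,.26],np.radians(50))"
```

```text
t 1.7833 tcm [31.54 -5.64 -1.6 ] r [ 0.0009  0.     -0.0055] pos [ 0.3589 -0.247   0.244 ] F [ 0.7 -1.  -0.5] w 0.0279
```

>>> send_rows(
  deltas=[
    {"tx": 31.5, "ty": -5.6, "tz": -1.6, "rx": 0, "ry": 0, "rz": -0.005},
    {"tx": 31.5, "ty": -5.6, "tz": -1.6, "rx": 0, "ry": 0, "rz": -0.005},
    {"tx": 31.5, "ty": -5.6, "tz": -1.6, "rx": 0, "ry": 0, "rz": -0.005},
    {"tx": 31.5, "ty": -5.6, "tz": -1.6, "rx": 0, "ry": 0, "rz": -0.005},
    {"tx": 31.5, "ty": -5.6, "tz": -1.6, "rx": 0, "ry": 0, "rz": -0.005},
  ],
)

```text
time: 2.2
position: [0.4637, -0.0669, 0.2545]
tool_rot: [0.906, 0.423, 0.0, 0.0]
ft_force: [1.3, -0.3, 0.1]
grip_width: 0.0018
```

```bash
python3 -c "
from h import *
delta([.52,.03,.26],np.radians(50))"
```

```text
t 2.2 tcm [11.04 -1.91 -0.55] r [ 0.0009 -0.0002  0.0002] pos [ 0.4637 -0.0669  0.2545] F [ 1.3 -0.3  0.1] w 0.0018
```

>>> send_rows(
  deltas=[
    {"tx": 11, "ty": -1.9, "tz": -0.6, "rx": 0, "ry": 0, "rz": 0},
    {"tx": 11, "ty": -1.9, "tz": -0.6, "rx": 0, "ry": 0, "rz": 0},
    {"tx": 11, "ty": -1.9, "tz": -0.6, "rx": 0, "ry": 0, "rz": 0},
    {"tx": 11, "ty": -1.9, "tz": -0.6, "rx": 0, "ry": 0, "rz": 0},
    {"tx": 11, "ty": -1.9, "tz": -0.6, "rx": 0, "ry": 0, "rz": 0},
  ],
)

```text
time: 2.62
position: [0.5194, 0.0288, 0.26]
tool_rot: [0.906, 0.424, -0.0, 0.0]
ft_force: [-0.1, -0.4, -1.0]
grip_width: 0.0007
```

```bash
cat >> h.py <<'E'
def wrist():
    o=robot.get_obs();c=robot.camera("wrist")
    W=np.eye(4);W[:3,:3]=Ro.from_quat(o["tool_rot"]).as_matrix();W[:3,3]=o["position"]
    M=np.linalg.inv(W@c["tool_from_camera"]);c["R"]=M[:3,:3];c["t"]=M[:3,3];return c
E
python3 - <<'E'
from h import *
delta([.52,.03,.26],np.radians(50))
c=wrist();save(c,"w1.png")
np.savez("w1.npz",**{k:v for k,v in c.items()})
for l,h in(("pack",0),("well",.05),("rear_gap",.05),("end_stop",.054),("cover",.054),("tab_top",.062)):
    for r in robot.tip_of(l,"wrist")[:2]: print(l,round(r["p"],2),np.round(r["xy"],1),np.round(ray_z(c,r["xy"],h),4))
E
```

```text
t 2.6167 tcm [ 0.13 -0.03 -0.  ] r [0.0004 0.0003 0.0037] pos [0.5194 0.0288 0.26  ] F [-0.1 -0.4 -1. ] w 0.0007
pack 0.95 [322.7 132.3] [0.5612 0.0794 0.    ]
pack 0.47 [234.7 171.1] [0.4271 0.1195 0.    ]
well 0.35 [424.1  97.1] [0.6821 0.0335 0.05  ]
rear_gap 0.93 [322.6 210.9] [0.4965 0.0019 0.05  ]
end_stop 0.67 [318.8  42.8] [0.6217 0.1591 0.054 ]
cover 0.62 [325.6 163.5] [0.5401 0.0484 0.054 ]
cover 0.45 [321.6 112.1] [0.5759 0.0993 0.054 ]
tab_top 0.94 [323.2 111.6] [0.5775 0.0982 0.062 ]
```

View pics/w1.png

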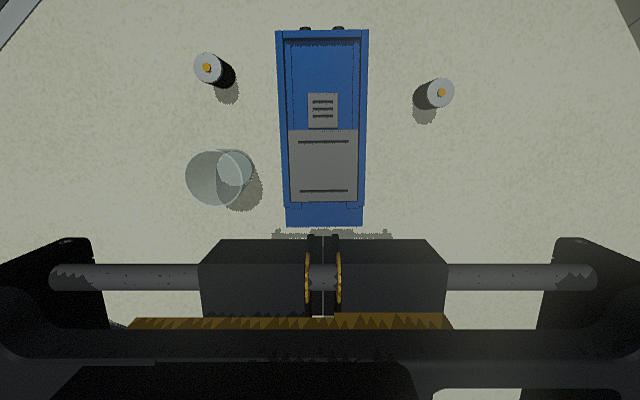

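The wrist view shows the pack almost straight ahead. The cover spans columns 288–358 and rows 129–202, the tab is at (323,111), and the rear deck is at (323,215). I'll fit the pack pose precisely.

```bash
python3 - <<'E'
from h import *
c=dict(np.load("w1.npz"));hsv=cv2.cvtColor(c["color"],cv2.COLOR_RGB2HSV)
m=((hsv[...,1]<60)).astype(np.uint8);m[:, :280]=0;m[:,368:]=0;m[:85]=0;m[208:]=0
b=((hsv[...,1]>120)&(hsv[...,0]>95)&(hsv[...,0]<125)).astype(np.uint8);b[230:]=0
n,l,s,_=cv2.connectedComponentsWithStats(m);i=l[165,323];print(s[i])
cov=(l==i)
# cover: top surface points from color edges
pts=[]
for r in range(136,198,4):
    x=np.where(cov[r])[0]; L,R_=ray_z(c,(x[0]-.5,r),.068),ray_z(c,(x[-1]+.5,r),.068)
    pts.append((L,R_))
P=np.array(pts);mid=P.mean(1)[:,:2];print("width",np.linalg.norm(P[:,0]-P[:,1],axis=1).round(4))
v=np.linalg.svd(mid-mid.mean(0))[2][0];v*=np.sign(v[0]);print("cover mid yaw",np.degrees(np.arctan2(v[1],v[0])),mid[0],mid[-1])
for s in (0,1):
    q=P[:,s,:2];w=np.linalg.svd(q-q.mean(0))[2][0];w*=np.sign(w[0]);print("edge yaw",np.degrees(np.arctan2(w[1],w[0])))
col=np.where(cov[:,300])[0];print("cover rows col300",col[0],col[-1],ray_z(c,(323,col[0]-.5),.068),ray_z(c,(323,col[-1]+.5),.068))
col=np.where(b[:,323])[0];print("blue rows",col[0],col[-1],"front top",ray_z(c,(323,col[0]-.5),.064),"rear bottom/deck",ray_z(c,(323,col[-1]+.5),.05))
Z=c["z_map"]
for uv in((323,165),(323,110),(323,215),(323,70),(280,120),(363,120)):
    print(uv,unproj(c,uv,Z[uv[1],uv[0]]))
# blue outer edges z .064 rows 40..180
E_=[]
for r in range(40,180,5):
    x=np.where(b[r])[0]
    E_.append((ray_z(c,(x[0]-.5,r),.064),ray_z(c,(x[-1]+.5,r),.064)))
E_=np.array(E_);print("pack w",np.linalg.norm(E_[:,0]-E_[:,1],axis=1).round(3))
for s in (0,1):
    q=E_[:,s,:2];w=np.linalg.svd(q-q.mean(0))[2][0];w*=np.sign(w[0]);print("pack edge yaw",np.degrees(np.arctan2(w[1],w[0])))
M=E_.mean(1);a=np.radians(50);n_=np.array([-np.sin(a),np.cos(a)]);print("pack mid lateral",(M[:,:2]@n_).round(4),"cover lateral",(mid@n_).round(4))
E
```

```text
[ 287  129   72   73 5010]
width [0.0843 0.0846 0.085  0.0853 0.0856 0.0859 0.085  0.0865 0.0856 0.0859
 0.0862 0.0841 0.0856 0.086  0.085  0.0854]
cover mid yaw 50.68114438403475 [0.55951986 0.07692228] [0.51317027 0.02022837]
edge yaw 50.447155705827406
edge yaw 50.91525099312808
cover rows col300 130 201 [0.56429389 0.08266094 0.068     ] [0.50812848 0.01514962 0.068     ]
blue rows 30 225 front top [0.63210445 0.16416009 0.064     ] rear bottom/deck [ 0.48367221 -0.01429088  0.05      ]
(323, 165) [0.53751005 0.05046602 0.06778965]
(323, 110) [0.57848677 0.09970699 0.06228422]
(323, 215) [ 0.49312524 -0.00292921  0.04960616]
(323, 70) [0.6076052  0.13467681 0.04964793]
(280, 120) [0.53207039 0.12359878 0.0638087 ]
(363, 120) [0.60759849 0.06069567 0.06435757]
pack w [0.102 0.102 0.103 0.103 0.102 0.159 0.162 0.155 0.164 0.159 0.103 0.103
 0.102 0.103 0.103 0.103 0.102 0.102 0.103 0.103 0.102 0.103 0.103 0.103
 0.102 0.102 0.103 0.103]
pack edge yaw 63.82388900434962
pack edge yaw 50.95061570445366
pack mid lateral [-0.3771 -0.3771 -0.3771 -0.3771 -0.3777 -0.3495 -0.3482 -0.3521 -0.3469
 -0.3496 -0.3778 -0.3778 -0.3784 -0.3784 -0.3785 -0.3779 -0.3785 -0.3785
 -0.3786 -0.3786 -0.3792 -0.3792 -0.3792 -0.3787 -0.3793 -0.3793 -0.3794
 -0.3794] cover lateral [-0.3792 -0.3792 -0.3792 -0.3792 -0.3793 -0.3793 -0.3799 -0.3793 -0.3799
 -0.38   -0.38   -0.38   -0.3794 -0.3794 -0.3801 -0.3801]
```

```bash
cat >> h.py <<'E'
YAW=np.radians(50.7);ORG=np.array([.5577,.0752])
def P(x,y,z): 
    ex=np.array([np.cos(YAW),np.sin(YAW)]);return [*(ORG+ex*x+np.array([-ex[1],ex[0]])*y),z]
E
python3 -c "
from h import *
delta(P(.036,0,.075),YAW)"
```

```text
t 2.9667 tcm [ 9.85 -0.2  18.5 ] r [-0.0002  0.0003 -0.0141] pos [0.5186 0.0265 0.26  ] F [-0.3  0.7 -0.3] w 0.0004
```

>>> send_rows(
  deltas=[
    {"tx": 9.8, "ty": -0.2, "tz": 4, "rx": 0, "ry": 0, "rz": -0.014},
    {"tx": 9.8, "ty": -0.2, "tz": 8, "rx": 0, "ry": 0, "rz": -0.014},
    {"tx": 9.8, "ty": -0.2, "tz": 12, "rx": 0, "ry": 0, "rz": -0.014},
    {"tx": 9.8, "ty": -0.2, "tz": 14, "rx": 0, "ry": 0, "rz": -0.014},
    {"tx": 9.8, "ty": -0.2, "tz": 15, "rx": 0, "ry": 0, "rz": -0.014},
  ],
)

```text
time: 3.38
position: [0.5799, 0.1045, 0.1066]
tool_rot: [0.903, 0.429, -0.001, -0.001]
ft_force: [-0.7, 0.3, -0.5]
grip_width: 0.0005
```

```bash
python3 - <<'E'
from h import *
delta(P(.036,0,.075),YAW)
c=wrist();save(c,"w2.png")
delta(P(.036,0,.075),YAW)
for l,h,x in(("rear_gap",.05,-98),("tab_top",.062,31.5),("end_stop",.054,108)):
    for r in robot.tip_of(l,"wrist")[:1]: print(l,round(r["p"],2),np.round(r["xy"],1),np.round(ray_z(c,r["xy"],h),4),"exp",P(x/1000,0,h))
delta(P(.036,0,.075),YAW)
E
```

```text
t 3.3833 tcm [-0.06  0.15  3.16] r [-0.0025  0.0017  0.0019] pos [0.5799 0.1045 0.1066] F [-0.7  0.3 -0.5] w 0.0005
t 3.4333 tcm [0.14 0.38 2.76] r [-0.0089  0.0068  0.0017] pos [0.5769 0.1044 0.1026] F [-1.2  0.6 -3.2] w 0.0005
tab_top 0.97 [322.3 237. ] [0.5744 0.099  0.062 ] exp [np.float64(0.5776514974877678), np.float64(0.09957596660638494), 0.062]
end_stop 0.63 [324.3 130.8] [0.6249 0.1588 0.054 ] exp [np.float64(0.6261051342437753), np.float64(0.15877474265046265), 0.054]
t 3.5833 tcm [-0.02  0.02  3.51] r [-0.0005  0.0006  0.0012] pos [0.5805 0.1033 0.1101] F [ 0.1 -0.1  0.2] w 0.0004
```

View pics/w2.png

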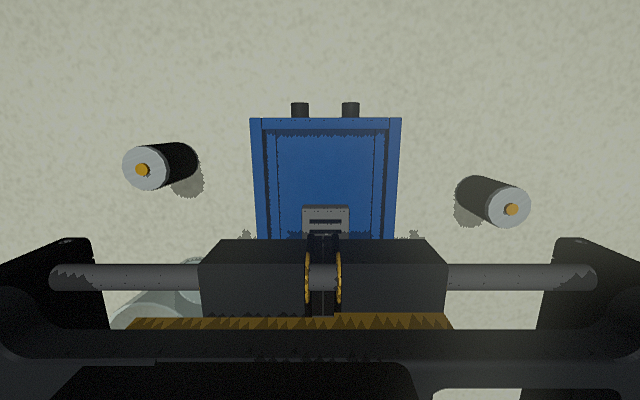

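The arm rings for a moment after each stop. I'll measure again now that it has settled.

```bash
python3 - <<'E'
from h import *
c=wrist();delta(P(.036,0,.075),YAW)
np.savez("w3.npz",**c)
hsv=cv2.cvtColor(c["color"],cv2.COLOR_RGB2HSV)
b=((hsv[...,1]>120)&(hsv[...,0]>95)&(hsv[...,0]<125)).astype(np.uint8)
n,l,s,_=cv2.connectedComponentsWithStats(b);b=l==(1+np.argmax(s[1:,4]))
ex=np.array([np.cos(YAW),np.sin(YAW)]);ey=np.array([-ex[1],ex[0]])
def loc(p): d=p[:2]-ORG;return np.round([d@ex*1000,d@ey*1000],1)
for r in range(125,230,10):
    x=np.where(b[r])[0];print(r,loc(ray_z(c,(x[0]-.5,r),.064)),loc(ray_z(c,(x[-1]+.5,r),.064)))
for u in(270,320,380): 
    y=np.where(b[:,u])[0];print("front",loc(ray_z(c,(u,y[0]-.5),.064)))
r=robot.tip_of("tab_top","wrist")[0];print(loc(ray_z(c,r["xy"],.062)))
# tab edges
g=(hsv[...,1]<60)
row=g[215];x=np.where(row[290:360])[0]+290;print("tab cols",x[0],x[-1],loc(ray_z(c,(x[0]-.5,215),.062)),loc(ray_z(c,(x[-1]+.5,215),.062)))
y=np.where(g[195:225,340])[0]+195;print("tab front",y[0],loc(ray_z(c,(340,y[0]-.5),.062)))
for n_ in("top","scene"):
    c=robot.camera(n_)
    for lb,h in(("cell_a",0),("beaker",0),("rear_gap",.05),("end_stop",.054)):
        for r in robot.tip_of(lb,n_)[:2]: print(n_,lb,round(r["p"],2),loc(ray_z(c,r["xy"],h)))
E
```

```text
t 3.6333 tcm [-0.08 -0.08  3.65] r [ 0.0019 -0.0014  0.0009] pos [0.5815 0.1032 0.1115] F [0.2 0.1 0.5] w 0.0007
125 [110.7  52. ] [110.9 -42.8]
135 [104.   51.8] [104.1 -39.7]
145 [97.2 52.2] [ 97.3 -40.1]
155 [90.2 52. ] [ 90.3 -40.4]
165 [83.1 51.7] [ 83.2 -40.8]
175 [75.9 51.4] [ 76.  -39.8]
185 [68.5 51.9] [ 68.7 -40.2]
195 [61.  51.6] [ 61.2 -40.6]
205 [53.4 51.4] [ 53.5 -40.2]
215 [45.6 51.8] [ 45.7 -40.6]
225 [37.7 51.6] [ 37.8 -41. ]
front [116.4  36.9]
front [116.4   2.5]
front [116.5 -38.7]
[30.3  2.2]
tab cols 301 346 [45.  17.4] [ 45.1 -17.5]
tab front 203 [ 54.9 -12.4]
top rear_gap 0.71 [-101.2    2.7]
scene cell_a 0.91 [ 75.9 133.4]
scene cell_a 0.56 [-48.5 122.5]
scene beaker 0.62 [-46.6 117.4]
scene rear_gap 0.63 [-97.4   4.8]
scene end_stop 0.66 [107.2  -5. ]
```

The pose holds to under a millimetre. I'm descending onto the tab.

>>> send_rows(
  deltas=[
    {"tx": 0, "ty": 0, "tz": 1.5, "rx": 0, "ry": 0, "rz": 0},
    {"tx": 0, "ty": 0, "tz": 2.8, "rx": 0, "ry": 0, "rz": 0},
    {"tx": 0, "ty": 0, "tz": 3.7, "rx": 0, "ry": 0, "rz": 0},
    {"tx": 0, "ty": 0, "tz": 4.3, "rx": 0, "ry": 0, "rz": 0},
    {"tx": 0, "ty": 0, "tz": 4.4, "rx": 0, "ry": 0, "rz": 0},
  ],
)

```text
time: 4.6
position: [0.5796, 0.104, 0.0647]
tool_rot: [0.903, 0.429, -0.001, -0.001]
ft_force: [-0.8, 0.3, -0.6]
grip_width: 0.0003
```

>>> send_rows(
  deltas=[
    {"tx": 0, "ty": 0, "tz": 0.1, "rx": 0, "ry": 0, "rz": 0},
    {"tx": 0, "ty": 0, "tz": 0.2, "rx": 0, "ry": 0, "rz": 0},
    {"tx": 0, "ty": 0, "tz": 0.4, "rx": 0, "ry": 0, "rz": 0},
    {"tx": 0, "ty": 0, "tz": 0.6, "rx": 0, "ry": 0, "rz": 0},
    {"tx": 0, "ty": 0, "tz": 0.6, "rx": 0, "ry": 0, "rz": 0},
  ],
)

```text
time: 5.02
position: [0.5812, 0.104, 0.0606]
tool_rot: [0.903, 0.429, 0.001, 0.0]
ft_force: [-0.2, -0.2, 2.1]
grip_width: 0.0005
```

```bash
python3 -c "
from h import *
delta(P(.036,0,.051),YAW)"
```

```text
t 5.0167 tcm [-0.11  0.01  0.96] r [ 0.0013 -0.001   0.0019] pos [0.5812 0.104  0.0606] F [-0.2 -0.2  2.1] w 0.0005
```

Contact is made. Now I press on.

>>> send_rows(
  deltas=[
    {"tx": -0.1, "ty": 0, "tz": 0.2, "rx": 0, "ry": 0, "rz": 0},
    {"tx": -0.1, "ty": 0, "tz": 0.4, "rx": 0, "ry": 0, "rz": 0},
    {"tx": -0.1, "ty": 0, "tz": 0.6, "rx": 0, "ry": 0, "rz": 0},
    {"tx": -0.1, "ty": 0, "tz": 0.7, "rx": 0, "ry": 0, "rz": 0},
    {"tx": -0.1, "ty": 0, "tz": 0.7, "rx": 0, "ry": 0, "rz": 0},
  ],
)

```text
time: 5.43
position: [0.5811, 0.1037, 0.0535]
tool_rot: [0.903, 0.429, 0.001, 0.0]
ft_force: [1.9, 3.3, 4.3]
grip_width: 0.0004
```

>>> send_rows(
  deltas=[
    {"tx": 0, "ty": 0, "tz": 0.1, "rx": 0, "ry": 0, "rz": 0},
    {"tx": 0, "ty": 0, "tz": 0.2, "rx": 0, "ry": 0, "rz": 0},
    {"tx": 0, "ty": 0, "tz": 0.2, "rx": 0, "ry": 0, "rz": 0},
    {"tx": 0, "ty": 0, "tz": 0.2, "rx": 0, "ry": 0, "rz": 0},
  ],
)

```text
time: 5.77
position: [0.5809, 0.1035, 0.0514]
tool_rot: [0.903, 0.429, 0.001, 0.0]
ft_force: [2.1, 3.1, 5.0]
grip_width: 0.0006
```

```bash
python3 -c "
from h import *
delta(P(.036,0,.051),YAW)"
```

```text
t 5.7667 tcm [-0.06 -0.    0.04] r [ 0.0016 -0.0018  0.0018] pos [0.5809 0.1035 0.0514] F [2.1 3.1 5. ] w 0.0006
```

>>> send_rows(
  deltas=[
    {"tx": 0, "ty": 0, "tz": 0.05, "rx": 0, "ry": 0, "rz": 0},
    {"tx": 0, "ty": 0, "tz": 0.1, "rx": 0, "ry": 0, "rz": 0},
    {"tx": 0, "ty": 0, "tz": 0.15, "rx": 0, "ry": 0, "rz": 0},
    {"tx": 0, "ty": 0, "tz": 0.15, "rx": 0, "ry": 0, "rz": 0},
  ],
)

```text
time: 6.1
position: [0.5809, 0.1034, 0.0513]
tool_rot: [0.903, 0.429, 0.001, 0.0]
ft_force: [0.2, 3.0, 13.4]
grip_width: 0.0004
```

The tab has bottomed: force jumped to 13 N at z = 51.3 mm. I'm lifting clear.

>>> send_rows(
  deltas=[
    {"tx": 0, "ty": 0, "tz": -0.5, "rx": 0, "ry": 0, "rz": 0},
    {"tx": 0, "ty": 0, "tz": -2, "rx": 0, "ry": 0, "rz": 0},
    {"tx": 0, "ty": 0, "tz": -4, "rx": 0, "ry": 0, "rz": 0},
    {"tx": 0, "ty": 0, "tz": -6, "rx": 0, "ry": 0, "rz": 0},
    {"tx": 0, "ty": 0, "tz": -6.5, "rx": 0, "ry": 0, "rz": 0},
  ],
)

```text
time: 6.52
position: [0.5802, 0.1025, 0.1162]
tool_rot: [0.903, 0.429, 0.0, 0.001]
ft_force: [-0.5, -0.4, 0.7]
grip_width: 0.0004
```

```bash
python3 -c "
from h import *
delta(P(-.101,0,.11),YAW)"
```

```text
t 6.5167 tcm [-13.64  -0.04   0.62] r [0.0017 0.     0.0022] pos [0.5802 0.1025 0.1162] F [-0.5 -0.4  0.7] w 0.0004
```

>>> send_rows(
  deltas=[
    {"tx": -3, "ty": 0, "tz": 0, "rx": 0, "ry": 0, "rz": 0},
    {"tx": -7, "ty": 0, "tz": 0, "rx": 0, "ry": 0, "rz": 0},
    {"tx": -10.5, "ty": 0, "tz": 0, "rx": 0, "ry": 0, "rz": 0},
    {"tx": -13, "ty": 0, "tz": 0, "rx": 0, "ry": 0, "rz": 0},
    {"tx": -13.6, "ty": 0, "tz": 0, "rx": 0, "ry": 0, "rz": 0},
  ],
)

```text
time: 6.93
position: [0.489, -0.0041, 0.1132]
tool_rot: [0.904, 0.428, -0.003, -0.002]
ft_force: [-0.7, -0.8, -0.7]
grip_width: 0.0003
```

>>> send_rows(
  deltas=[
    {"tx": 0, "ty": 0, "tz": 0, "rx": 0, "ry": 0, "rz": 0},
    {"tx": 0, "ty": 0, "tz": 0, "rx": 0, "ry": 0, "rz": 0},
    {"tx": 0, "ty": 0, "tz": 0, "rx": 0, "ry": 0, "rz": 0},
  ],
)

```text
time: 7.18
position: [0.4949, -0.0018, 0.1143]
tool_rot: [0.903, 0.429, 0.0, 0.0]
ft_force: [-0.0, 0.8, -0.5]
grip_width: 0.0008
```

```bash
python3 -c "
from h import *
delta(P(-.101,0,.058),YAW)
c=wrist();save(c,'w4.png')
delta(P(-.101,0,.058),YAW)
Z=c['z_map']
r=robot.tip_of('tab_top','wrist')[0];u,v=map(int,r['xy']);print(r['p'],u,v)
ex=np.array([np.cos(YAW),np.sin(YAW)])
for x in(.02,.0315,.045,.06):
    q=proj(c,P(x,0,.051)).astype(int); print(x,q,unproj(c,q,np.median(Z[q[1]-1:q[1]+2,q[0]-1:q[0]+2])))
"
```

```text
t 7.1833 tcm [-0.16 -0.02  5.63] r [ 0.0005 -0.0004  0.0025] pos [ 0.4949 -0.0018  0.1143] F [-0.   0.8 -0.5] w 0.0008
t 7.2333 tcm [-0.18 -0.01  5.63] r [ 0.0006 -0.0004  0.0031] pos [ 0.4949 -0.0016  0.1143] F [-0.2 -0.2 -0.3] w 0.0005
0.94 321 42
0.02 [323  59] [0.57036726 0.0911583  0.05084189]
0.0315 [323  41] [0.57749709 0.09992477 0.05135436]
0.045 [323  19] [0.58607592 0.11047036 0.05102125]
0.06 [323  -5] [0.55558033 0.07341273 0.21558494]
```

View pics/w4.png

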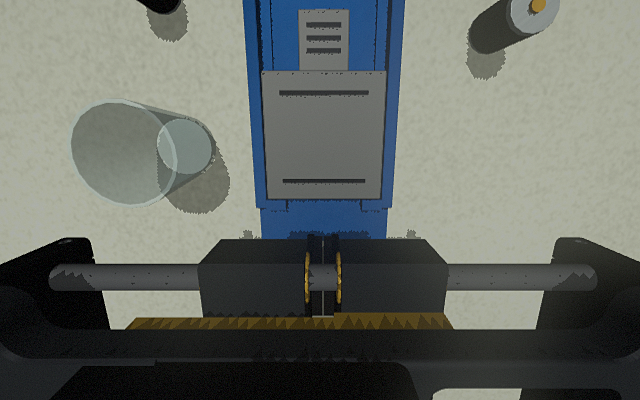

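Depth puts the tab top at z = 51 mm, so it is fully in. The cover (columns 261–385, rows 70–200) is still in place. I'm descending behind it.

>>> send_rows(
  deltas=[
    {"tx": -0.2, "ty": 0, "tz": 1.5, "rx": 0, "ry": 0, "rz": 0.002},
    {"tx": -0.2, "ty": 0, "tz": 3, "rx": 0, "ry": 0, "rz": 0.002},
    {"tx": -0.2, "ty": 0, "tz": 4.4, "rx": 0, "ry": 0, "rz": 0.002},
    {"tx": -0.2, "ty": 0, "tz": 5.3, "rx": 0, "ry": 0, "rz": 0.002},
    {"tx": -0.2, "ty": 0, "tz": 5.6, "rx": 0, "ry": 0, "rz": 0.002},
  ],
)

```text
time: 7.7
position: [0.4923, -0.003, 0.0571]
tool_rot: [0.903, 0.429, -0.001, -0.001]
ft_force: [-0.2, -0.0, 0.5]
grip_width: 0.0008
```

>>> send_rows(
  deltas=[
    {"tx": 0, "ty": 0, "tz": 0, "rx": 0, "ry": 0, "rz": 0},
    {"tx": 0.2, "ty": 0, "tz": 0, "rx": 0, "ry": 0, "rz": 0},
    {"tx": 0.5, "ty": 0, "tz": 0, "rx": 0, "ry": 0, "rz": 0},
    {"tx": 0.8, "ty": 0, "tz": 0, "rx": 0, "ry": 0, "rz": 0},
    {"tx": 1, "ty": 0, "tz": 0, "rx": 0, "ry": 0, "rz": 0},
  ],
)

```text
time: 8.12
position: [0.4999, 0.0042, 0.0591]
tool_rot: [0.904, 0.428, 0.001, 0.001]
ft_force: [-0.6, 0.6, -0.3]
grip_width: 0.0002
```

```bash
python3 -c "
from h import *
delta(P(.064-.044-.0095-.004,0,.058),YAW)"
```

```text
t 8.1167 tcm [ 9.8  -0.02  0.12] r [ 0.0015 -0.0009  0.0001] pos [0.4999 0.0042 0.0591] F [-0.6  0.6 -0.3] w 0.0002
```

>>> send_rows(
  deltas=[
    {"tx": 0.2, "ty": 0, "tz": 0, "rx": 0, "ry": 0, "rz": 0},
    {"tx": 0.5, "ty": 0, "tz": 0, "rx": 0, "ry": 0, "rz": 0},
    {"tx": 0.9, "ty": 0, "tz": 0.05, "rx": 0, "ry": 0, "rz": 0},
    {"tx": 1.3, "ty": 0, "tz": 0.1, "rx": 0, "ry": 0, "rz": 0},
    {"tx": 1.7, "ty": 0, "tz": 0.1, "rx": 0, "ry": 0, "rz": 0},
  ],
)

```text
time: 8.53
position: [0.5098, 0.0174, 0.0575]
tool_rot: [0.904, 0.428, -0.0, -0.0]
ft_force: [-0.5, -1.7, 1.5]
grip_width: 0.0002
```

>>> send_rows(
  deltas=[
    {"tx": 0.4, "ty": 0, "tz": 0, "rx": 0, "ry": 0, "rz": 0},
    {"tx": 0.8, "ty": 0, "tz": 0, "rx": 0, "ry": 0, "rz": 0},
    {"tx": 1.2, "ty": 0, "tz": 0, "rx": 0, "ry": 0, "rz": 0},
    {"tx": 1.6, "ty": 0, "tz": 0, "rx": 0, "ry": 0, "rz": 0},
    {"tx": 2, "ty": 0, "tz": 0, "rx": 0, "ry": 0, "rz": 0},
  ],
)

```text
time: 8.95
position: [0.5227, 0.033, 0.0575]
tool_rot: [0.904, 0.428, -0.0, -0.0]
ft_force: [-1.1, -0.5, 0.4]
grip_width: 0.0005
```

```bash
python3 -c "
from h import *
delta(P(.064-.044-.0095-.004,0,.058),YAW)
c=robot.camera('scene');save(c,'s2.png');c=wrist();save(c,'w5.png')"
```

```text
t 8.95 tcm [ 6.14  0.04 -0.05] r [-0.0001  0.     -0.    ] pos [0.5227 0.033  0.0575] F [-1.1 -0.5  0.4] w 0.0005
```

View pics/w5.png

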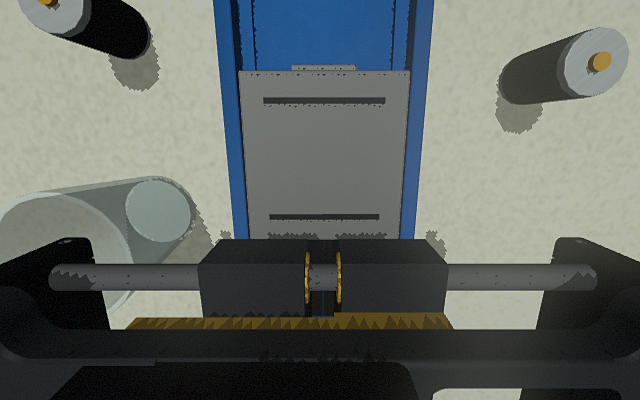

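View pics/s2.png

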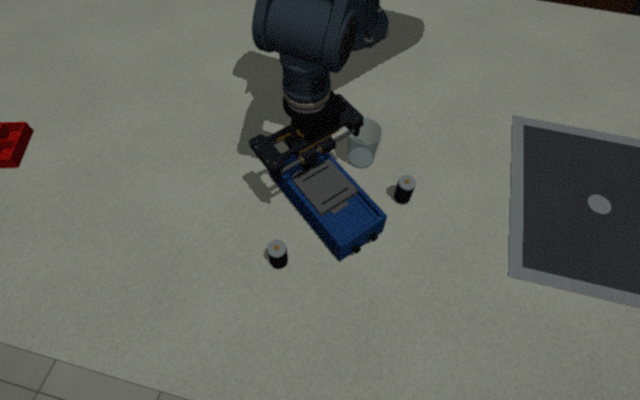

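The cover is sliding straight, its front edge at row 70 and already over the tab at (323,68). The beaker is clear below the gripper. I'm continuing the push.

>>> send_rows(
  deltas=[
    {"tx": 0.4, "ty": 0, "tz": 0, "rx": 0, "ry": 0, "rz": 0},
    {"tx": 0.8, "ty": 0, "tz": 0, "rx": 0, "ry": 0, "rz": 0},
    {"tx": 1.3, "ty": 0, "tz": 0, "rx": 0, "ry": 0, "rz": 0},
    {"tx": 1.8, "ty": 0, "tz": 0, "rx": 0, "ry": 0, "rz": 0},
    {"tx": 2.3, "ty": 0, "tz": 0, "rx": 0, "ry": 0, "rz": 0},
  ],
)

```text
time: 9.47
position: [0.5374, 0.0508, 0.0574]
tool_rot: [0.904, 0.428, 0.0, -0.0]
ft_force: [0.5, 0.3, -0.1]
grip_width: 0.0006
```

>>> send_rows(
  deltas=[
    {"tx": 0.5, "ty": 0, "tz": 0, "rx": 0, "ry": 0, "rz": 0},
    {"tx": 1, "ty": 0, "tz": 0, "rx": 0, "ry": 0, "rz": 0},
    {"tx": 1.5, "ty": 0, "tz": 0, "rx": 0, "ry": 0, "rz": 0},
    {"tx": 2, "ty": 0, "tz": 0, "rx": 0, "ry": 0, "rz": 0},
    {"tx": 2.4, "ty": 0, "tz": 0, "rx": 0, "ry": 0, "rz": 0},
  ],
)

```text
time: 9.88
position: [0.5526, 0.0695, 0.0575]
tool_rot: [0.904, 0.428, 0.0, 0.0]
ft_force: [-1.0, -0.8, 0.2]
grip_width: 0.0006
```

```bash
python3 -c "
from h import *
delta(P(.064-.044-.0095-.004,0,.058),YAW)"
```

```text
t 9.8833 tcm [ 1.41  0.03 -0.05] r [ 0.0001 -0.0002  0.0001] pos [0.5526 0.0695 0.0575] F [-1.  -0.8  0.2] w 0.0006
```

>>> send_rows(
  deltas=[
    {"tx": 0.4, "ty": 0, "tz": 0, "rx": 0, "ry": 0, "rz": 0},
    {"tx": 0.7, "ty": 0, "tz": 0, "rx": 0, "ry": 0, "rz": 0},
    {"tx": 1, "ty": 0, "tz": 0, "rx": 0, "ry": 0, "rz": 0},
    {"tx": 1.2, "ty": 0, "tz": 0, "rx": 0, "ry": 0, "rz": 0},
    {"tx": 1.4, "ty": 0, "tz": 0, "rx": 0, "ry": 0, "rz": 0},
  ],
)

```text
time: 10.3
position: [0.5611, 0.0799, 0.0575]
tool_rot: [0.904, 0.428, -0.0, -0.0]
ft_force: [-0.7, -1.2, 0.3]
grip_width: 0.0
```

>>> send_rows(
  deltas=[
    {"tx": 0, "ty": 0, "tz": 0, "rx": 0, "ry": 0, "rz": 0},
    {"tx": 0, "ty": 0, "tz": 0, "rx": 0, "ry": 0, "rz": 0},
  ],
)

```text
time: 10.47
position: [0.5613, 0.0799, 0.0576]
tool_rot: [0.904, 0.428, 0.0, 0.0]
ft_force: [-0.4, 0.5, -0.2]
grip_width: 0.0005
```

>>> send_rows(
  deltas=[
    {"tx": -0.3, "ty": 0, "tz": 0, "rx": 0, "ry": 0, "rz": 0},
    {"tx": -1, "ty": 0, "tz": 0, "rx": 0, "ry": 0, "rz": 0},
    {"tx": -2, "ty": 0, "tz": -1, "rx": 0, "ry": 0, "rz": 0},
    {"tx": -3, "ty": 0, "tz": -4, "rx": 0, "ry": 0, "rz": 0},
    {"tx": -4, "ty": 0, "tz": -8, "rx": 0, "ry": 0, "rz": 0},
  ],
)

```text
time: 10.88
position: [0.5322, 0.0481, 0.1361]
tool_rot: [0.904, 0.428, -0.004, -0.002]
ft_force: [0.6, -0.3, 0.0]
grip_width: 0.0004
```

>>> send_rows(
  deltas=[
    {"tx": -3, "ty": 0, "tz": -3.5, "rx": 0, "ry": 0, "rz": 0},
    {"tx": -6, "ty": 0, "tz": -6, "rx": 0, "ry": 0, "rz": 0},
    {"tx": -7, "ty": 0, "tz": -7, "rx": 0, "ry": 0, "rz": 0},
    {"tx": -7, "ty": 0, "tz": -7, "rx": 0, "ry": 0, "rz": 0},
    {"tx": -7, "ty": 0, "tz": -7, "rx": 0, "ry": 0, "rz": 0},
  ],
)

```text
time: 11.3
position: [0.4911, -0.0061, 0.2086]
tool_rot: [0.904, 0.427, 0.001, 0.001]
ft_force: [-0.1, 0.1, -1.0]
grip_width: 0.0003
```

```bash
python3 - <<'E'
from h import *
c=wrist();save(c,"w6.png");Z=c["z_map"]
ex=np.array([np.cos(YAW),np.sin(YAW)]);ey=np.array([-ex[1],ex[0]])
K=c["intrinsics"]
for y in(-30,0,30):
  L=[]
  for x in range(-90,116,6):
    q=np.round(proj(c,P(x/1000,y/1000,.06))).astype(int)
    if 0<=q[0]<640 and 0<=q[1]<235 and Z[q[1],q[0]]>0:
        p=unproj(c,q,Z[q[1],q[0]]);d=p[:2]-ORG;L.append((round(d@ex*1000),round(p[2]*1000,1)))
  print(y,L)
for r in robot.tip_of("cover","wrist")[:2]:
    d=ray_z(c,r["xy"],.054)[:2]-ORG;print(r["p"],d@ex,d@ey)
s=robot.camera("scene");save(s,"s3.png")
E
```

```text
-30 [(-91, np.float64(50.0)), (-84, np.float64(62.2)), (-79, np.float64(50.4)), (-74, np.float64(48.4)), (-71, np.float64(16.6)), (-61, np.float64(38.2)), (-56, np.float64(38.3)), (-49, np.float64(38.6)), (-43, np.float64(38.9)), (-36, np.float64(35.2)), (-30, np.float64(37.1)), (-23, np.float64(36.7)), (-17, np.float64(37.6)), (-11, np.float64(37.8)), (-2, np.float64(12.1)), (1, np.float64(50.8)), (7, np.float64(50.3)), (14, np.float64(50.1)), (18, np.float64(58.5)), (23, np.float64(67.1)), (29, np.float64(67.8)), (34, np.float64(67.8)), (40, np.float64(67.4)), (46, np.float64(67.3)), (52, np.float64(68.5)), (57, np.float64(68.9)), (63, np.float64(69.3)), (70, np.float64(68.0)), (76, np.float64(66.7))]
0 [(-91, np.float64(51.3)), (-86, np.float64(49.2)), (-79, np.float64(48.8)), (-73, np.float64(49.6)), (-71, np.float64(13.3)), (-65, np.float64(14.4)), (-58, np.float64(12.9)), (-50, np.float64(15.7)), (-43, np.float64(15.5)), (-36, np.float64(15.0)), (-30, np.float64(14.0)), (-23, np.float64(15.4)), (-16, np.float64(13.7)), (-9, np.float64(14.0)), (-3, np.float64(15.0)), (1, np.floa
[... 382 characters left out ...]
 np.float64(54.1)), (-73, np.float64(50.7)), (-71, np.float64(13.3)), (-63, np.float64(35.7)), (-56, np.float64(37.5)), (-49, np.float64(38.0)), (-43, np.float64(37.6)), (-36, np.float64(39.2)), (-30, np.float64(39.1)), (-23, np.float64(37.1)), (-17, np.float64(36.7)), (-11, np.float64(36.7)), (-3, np.float64(14.4)), (1, np.float64(50.0)), (7, np.float64(49.4)), (14, np.float64(50.1)), (18, np.float64(58.7)), (22, np.float64(69.7)), (28, np.float64(67.4)), (34, np.float64(67.4)), (40, np.float64(67.5)), (46, np.float64(68.8)), (52, np.float64(67.1)), (57, np.float64(70.4)), (63, np.float64(67.6)), (69, np.float64(67.5)), (76, np.float64(66.6))]
0.62 0.06309990836243683 -0.0058676324328167835
```

View pics/w6.png

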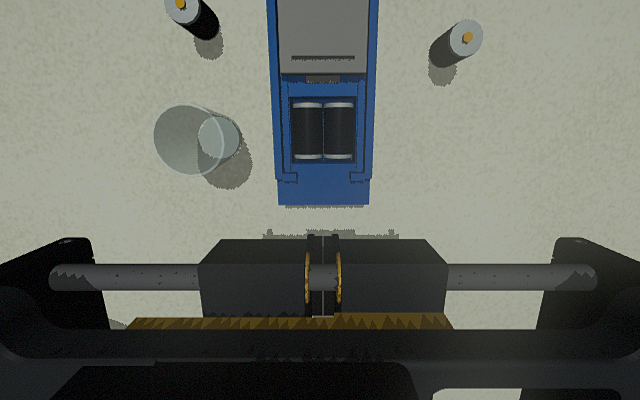

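View pics/s3.png

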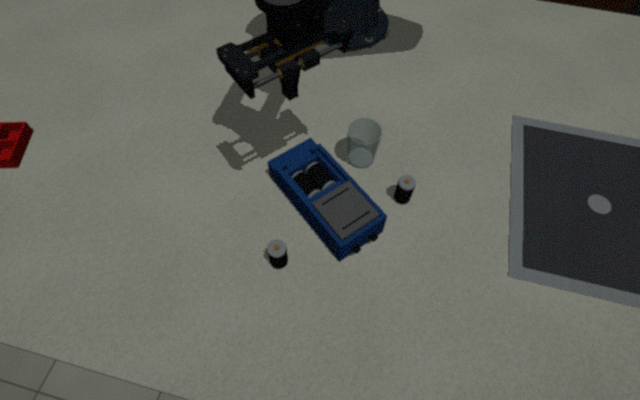

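The compartment is fully uncovered, with both cells visible at (323,130). The cover lies flat with its top at z ≈ 68 mm, its rear face at x ≈ +18 mm and its origin at about +62 mm. The bystanders look unmoved and the arm is clear.

```bash
python3 -c "
from h import *
o=robot.get_obs();print(o['ft_force'],o['position']);print(robot.hand_in())"
```

```text
[0.33135621 0.23713242 0.51798236] [ 0.49098077 -0.00484793  0.20657603]
the job is handed in; nothing more can be done
None
```

The battery compartment is completely uncovered, the cover is lying flat between the guides, and the job is handed in at about 11.5 s of the 38 s allowed.

- **Tab:** I pressed it with the shut fingertips until it bottomed. The force rose from 5 N to 13 N at z ≈ 51 mm, and the wrist camera's depth then also showed its top at about 51 mm, which is fully in.
- **Cover:** I pushed it through the rear gap, over the tab, with measured forces of only a few newtons, then backed off and lifted the arm clear. Its origin is now at about x = +62 mm (+46 mm was needed), and its top is at z ≈ 68 mm, as when it lay on the rails.
- **Bystanders:** the beaker and both spare cells look to be where they started in the scene pictures. I compared these by eye and did not measure them again.

The network put the cover about 6 mm off to one side (y = -6 mm). That can't be right, because the guides leave only about 1.5 mm of play, and the picture shows it centred. An early wrist picture taken while the arm was still ringing also gave positions about 3 mm off, so I measured again after it settled, and the fit then agreed to about 0.5 mm.

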